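# Shut, clamp and start the thermal cycler

## Robot

A 7-joint arm with a two-finger parallel gripper is mounted at the origin on a cart in front of the work surface, level with it; the furniture and walls round the work are solid. World frame = base frame: x ahead of the robot, y to its left, z up, the work surface at z = 0. Lengths are in m, angles in rad, forces in N, time in s.
With the tool pointing down it reaches from about 0.425 to 0.875 m from the base axis. Payload 4.7 kg.
Tool frame: the origin (TCP) lies midway between the tips of the shut fingers; the grasp point (between the pads) lies 19 mm behind it; z points along the fingers, y is the direction in which the jaws open and shut (so a half turn about z gives the same grasp; the last joint's range is limited). The gripper opens to 87 mm and grips with 3 to 60 N. Pads are 19 mm wide; open, the fingers measure 117 mm over their backs; the gripper's body (75 mm by 190 mm) begins 51 mm behind the grasp point.
Start: joints at [-1.246, 0.321, -0.07, 1.45, 0.023, 1.371, -0.057], TCP at [0.199, 0.619, 0.223] pointing down, gripper open.
Joint ranges: [-2.86, 2.86], [-0.3, 2.09], [-1.38, 1.24], [0.06, 2.45], [-1.56, 4.7], [0.09, 2.05], [-2.69, 2.69]. Speed limits (rad/s): [2.57, 2.57, 3.14, 3.14, 3.14, 3.14, 3.14].

## Interface

Orientations are given as a unit quaternion [x, y, z, w].
In Python, from station import status, eyes, ticket gives the robot as it stands.
- The arm moves only by the tool play_rows, never from a script. Its argument "plan" is one flat list of numbers, 7 for each row, row after row: the shift along the tool's x, y, z in mm, then the turn, a rotation vector about the tool's x, y, z in degrees, then the finger opening in mm, from 0 to 87. A call has 1 to 10 rows; each row shifts and turns the pose as measured when the row begins, along the tool's axes as they then stand; what a row does not reach is not made up. A row lasts 1/8 s, in which the tool goes at most 62.5 mm and 10.7 degrees, less where a joint would pass 70% of its speed; a pose out of reach is approached as far as the arm can. A call with a gripper value outside its range is refused whole. The fingers move at their own pace and stop on an object; the grip force is fixed at half the most. Time passes only in rows, so rows that do not move let the fingers close. It gives the time, the measured TCP pose, the force and the opening at its end, in the units of the state.
- status.read_state(): the state, without advancing time (a new reading comes with each control period).
- eyes.read_camera(name): name is "side" or "top"; returns a dict with "img" (480x640x3 uint8, blue, green, red), "vfov" (degrees; the focal length in pixels is half the picture's height over the tangent of half this angle, whatever the lens; pixels are square), "cx", "cy" (the principal point, pixels), "rvec" (rotation vector, rad) and "tvec" (3), from world to camera coordinates, as OpenCV has them. Camera axes: x right, y down, z forward; pixel columns grow to the right and rows downward; lengths in m; the calibration is good to about 2 mm. A picture is of the moment at which its call begins. There is no depth.
- ticket.sign_off(): hands the job in, once; it reports no verdict.
The state is a dict: "t": time; "q": joint angles; "qd": joint speeds; "joint_efforts": joint torques, N m; "position": TCP position; "tool_rot": TCP orientation; "force": force on the tool from outside, world axes, zero at the start; "moment": the same for the moment, N m; "opening": opening from 0.0 (shut) to 1.0 (fully open).
Only numpy, scipy, OpenCV 4.12 (cv2) and the standard library are available. Lean on these libraries where they do the work, as an engineer would, in place of code of your own. Each camera call takes 0.05 s, during which the arm holds its last target.

## Task

The sample plate is already seated in the thermal cycler. Pushing with the fingers only, swing the cycler's raised lid down until it is fully shut, then push the blue clamp lever on top of it down flat to clamp the lid, and then press the green start key all the way in and let it spring back. Do not press start before the lid is clamped, do not press the red stop key, do not lift anything, and leave everything else on the worktop where it stands.

Things in the scene. Friction and masses are not known exactly. Their poses are not given: they have to be found in the camera images.
- cycler: Thermal cycler, white bench instrument that cannot shift, 280 mm deep (its x), 180 wide (its y). Origin: centre of its underside, on the worktop; front faces its -x, z up. Deck 112 mm high, x -50 to 140. In front of it a control panel slopes up at 15 degrees, from 62 mm high at x -140 to 86 at x -50; on it a display (y 3 to 77), red stop key (y -22) and green start key (y -66), both at x -98.
- cycler_lid (a joint): Lid hinge, rad: 0 = shut, grows as the lid's front edge rises (stop at 1.3); starts at 0.95 to 1.2. Friction hinge: the lid stays wherever it is left and does not fall; about 3 N at its front edge pushes it down, less towards the end.
- lid_hinge (a point): Mid-point of the lid's hinge axis, at cycler x = 125 mm, 118 mm above the worktop; axis along the cycler's y. The frame turns with the lid (shut: same axes as the cycler). In it the lid is a slab x -175 to -15, y -90 to 90, z -5 to 29 mm; the face z = 29 is the outside (top), which looks back and up while the lid is raised. Room behind the raised lid is free.
- lid_edge (a point): Middle of the lid's front top edge: x -175, z 29 mm in the axes of lid_hinge; moves with the lid. Shut it is 147 mm above the worktop; raised, at most about 300 mm. Beware of the 1 m tall incubator on the left: its front stands 0.42 m ahead of the robot base or more, its right side runs from (x 0.42, y 0.05) to (1.12, -0.14) m; its door handle sticks out at the right front, 0.72 to 0.86 m up.
- clamp_lever (a joint): Pivot of the blue clamp lever on the lid, rad, relative to the lid: 0 = flat on the lid (clamped), grows as its tip rises (stop at 1.1); starts at 0.7 to 1.0. Stays where it is left by friction: about 5 N at its tip moves it.
- lever_tip (a point): Upper front edge of the blue lever, mid-width, 55 mm ahead of its pivot and 5 mm above it in the lever's axes. The lever is a paddle 70 mm wide (y -35 to 35), 62 long; its pivot runs across the lid at x -130, z 36 mm in the axes of lid_hinge. Lid shut and lever flat: cycler x = -60 mm, 159 mm above the worktop. The lid's shoulders beside it (y 36 to 90 mm either side) are bare.
- start_key (a joint): Travel of the green start key, m: 0 = up, 0.0035 = fully in. Springs back; 4 N pushes it fully in. It moves square to the panel, which slopes 15 degrees.
- start_key_top (a point): Centre of the top of the round green start key (20 mm across) on the right of the panel, about 10 mm proud of it. Its z axis points out of the panel (up and to the front).
- stop_key (a joint): Travel of the red stop key, m: 0 = up, 0.0035 = fully in. Not to be pressed.
- stop_key_top (a point): Centre of the top of the round red stop key, 20 mm across, 44 mm to the left of the start key.
- well_plate: The white 96-well sample plate, 82 x 124 x 10 mm, loose but seated in the well under the lid, on the block 100 mm above the worktop. Origin: centre of its underside. Not to be touched.
- rack_green: Bystander: green tube rack, 60 x 148 x 46 mm, behind the cycler. Origin: centre of its underside (so for all bystanders).
- tipbox_blue: Bystander: blue pipette tip box with clear lid, 71 x 118 x 76 mm, behind the cycler.
- oil_bottle: Bystander: small immersion-oil bottle with black cap, 34 mm across, 60 mm high, behind the cycler on the right.
- timer: Bystander: small white timer, 60 x 62 x 18 mm, on the front edge of the worktop, left or right of the cycler.
- petri_dish: Bystander: clear petri dish, 60 mm across, 15 mm high, on the front edge of the worktop, on the other side of the cycler.

How it is judged:
By the outcome, as a careful person would: the job done as asked, in the order asked, and still so for the second after the job is handed in, with the robot touching nothing.
It also fails if it takes over 54 s, if anything falls off the work surface, if the arm or the gripper's body presses on something with over 40 N, if the wrist force passes 120 N, or if a joint passes its speed limit or range.

## Working session

There is one attempt and no reset: what is moved stays moved. The work goes in short steps, Python scripts to look and compute and a tool call to move; the robot and the scene stay as the last step left them, time stands still between calls to the robot, and variables do not carry over. Pictures are saved under pics/ and viewed, and the job is handed in when it is done.

Besides the shell and the picture viewer there is one more tool, called after "Call:" as name(argument=value, ...) on one line, values as JSON. play_rows: Moves the arm, as the interface text tells. Its arguments: {"type":"object","properties":{"plan":{"type":"array","items":{"type":"number"}}},"required":["plan"]}

```bash
mkdir -p pics; ls; python3 - <<'E'
from station import status, eyes
import cv2
s=status.read_state(); print({k:s[k] for k in ('t','q','position','tool_rot','force','opening')})
for n in('side','top'):
    c=eyes.read_camera(n); cv2.imwrite(f'pics/{n}0.png',c['img']); print(n,{k:v for k,v in c.items() if k!='img'})
E
```

```text
pics
{'t': 0.0, 'q': array([-1.24588148,  0.32179555, -0.07004939,  1.4516425 ,  0.02261305,
        1.37082279, -0.056938  ]), 'position': array([0.19869838, 0.61831023, 0.2214954 ]), 'tool_rot': array([ 1.54801865e-01,  9.87945088e-01, -9.37219554e-04, -8.47715216e-05]), 'force': array([0.30334493, 0.43885711, 0.5572693 ]), 'opening': 0.9994725334735186}
side {'vfov': 50.177330335229726, 'cx': 321.30976318502206, 'cy': 236.07676049267278, 'rvec': array([ 2.21229389,  0.21716263, -0.07731183]), 'tvec': array([-0.51774622, -0.08103146,  1.33486283])}
top {'vfov': 50.05400251114158, 'cx': 316.3828411258186, 'cy': 238.773275232562, 'rvec': array([ 2.18432527, -2.14172019,  0.13127162]), 'tvec': array([-0.23193173,  0.55035596,  1.23106141])}
```

View pics/side0.png

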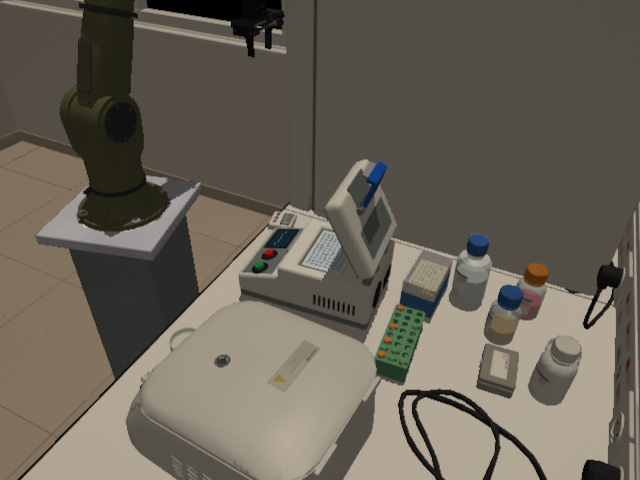

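View pics/top0.png

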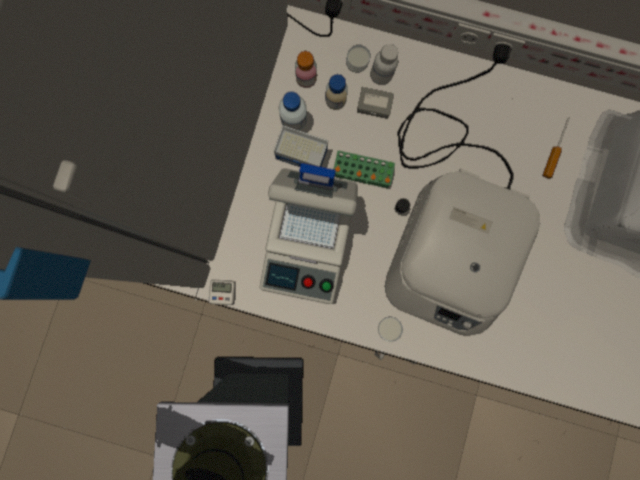

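```bash
python3 - <<'E'
import cv2
a=cv2.imread('pics/side0.png')[150:340,225:425]; cv2.imwrite('pics/s1.png',cv2.resize(a,None,fx=3.1,fy=3.1,interpolation=cv2.INTER_CUBIC))
a=cv2.imread('pics/top0.png')[150:320,240:400]; cv2.imwrite('pics/t1.png',cv2.resize(a,None,fx=3.5,fy=3.5,interpolation=cv2.INTER_CUBIC))
E
```

```text
(no output)
```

View pics/s1.png

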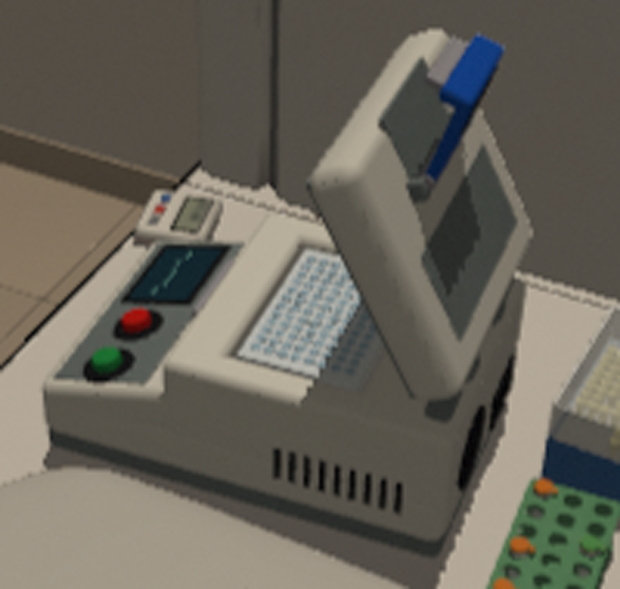

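View pics/t1.png

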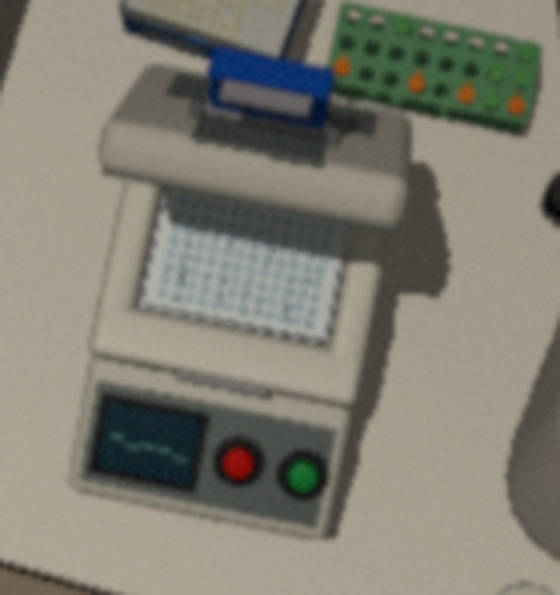

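```bash
cat > h.py <<'E'
import numpy as np, cv2
from scipy.spatial.transform import Rotation as R
def proj(c,P):
    f=240/np.tan(np.radians(c['vfov'])/2)
    K=np.array([[f,0,c['cx']],[0,f,c['cy']],[0,0,1]])
    return cv2.projectPoints(np.asarray(P,float).reshape(-1,1,3),c['rvec'],c['tvec'],K,None)[0][:,0]
def cyc(p,P): # p=x,y,yaw
    return np.asarray(P,float)@R.from_euler('z',p[2]).as_matrix().T+[p[0],p[1],0]
def lid(p,P): # lid frame->world ; p[3]=lid angle
    # front (-x) rises: rotate about +y by +a
    Q=np.asarray(P,float)@R.from_euler('y',p[3]).as_matrix().T+[.125,0,.118]
    return cyc(p,Q)
def lev(p,P): # lever frame at pivot; p[4]
    Q=np.asarray(P,float)@R.from_euler('y',p[4]).as_matrix().T+[-.130,0,.036]
    return lid(p,Q)
E
cat > fit.py <<'E'
from h import *
from station import eyes
from scipy.optimize import least_squares
C={n:eyes.read_camera(n) for n in('side','top')}
S=lambda u,v:('side',225+u/3.1,150+v/3.1)
T=lambda u,v:('top',240+u/3.5,150+v/3.5)
obs=[(cyc,(-.1006,-.022,.0829),S(137,318)),(cyc,(-.1006,-.066,.0829),S(106,359)),
(cyc,(-.1006,-.022,.0829),T(239,462)),(cyc,(-.1006,-.066,.0829),T(303,474)),
(cyc,(-.05,-.09,.112),S(167,364)),(cyc,(-.05,.09,.112),T(92,352)),(cyc,(-.05,-.09,.112),T(352,402)),
(cyc,(-.14,.09,.062),T(70,487)),
(lid,(-.175,-.09,-.005),S(313,183)),(lid,(-.015,-.09,.029),S(465,390)),(lid,(-.015,.09,.029),S(530,235)),
(lid,(-.175,-.09,-.005),T(400,220)),(lid,(-.175,.09,-.005),T(103,165)),
(lev,(-.055,.035,.005),S(500,48)),(lev,(-.055,-.035,.005),S(460,105)),
(lev,(-.055,.035,.005),T(213,50)),(lev,(-.055,-.035,.005),T(333,72))]
def res(p): return np.concatenate([proj(C[o[0]],f(p,P))[0]-o[1:] for f,P,o in obs])
r=least_squares(res,[.55,-.1,-.25,1.05,.85],loss='soft_l1')
p=r.x; np.save('p.npy',p); print(p); print(res(p).reshape(-1,2).round(1))
def box(f,a,b):
    v=np.array([[(a,b)[i][0],(a,b)[j][1],(a,b)[k][2]] for i in(0,1) for j in(0,1) for k in(0,1)])
    return f(p,v),[(i,j) for i in range(8) for j in range(i) if bin(i^j).count('1')==1]
for n in C:
    im=cv2.resize(C[n]['img'],None,fx=4,fy=4,interpolation=cv2.INTER_CUBIC)
    for f,a,b,col in[(cyc,(-.05,-.09,0),(.14,.09,.112),(0,255,255)),(cyc,(-.14,-.09,0),(-.05,.09,.062),(0,255,255)),(lid,(-.175,-.09,-.005),(-.015,.09,.029),(255,0,255)),(lev,(-.055,-.035,-.002),(.007,.035,.005),(0,255,0))]:
        v,e=box(f,a,b);u=proj(C[n],v)*4+1.5
        for i,j in e: cv2.line(im,tuple(map(int,u[i])),tuple(map(int,u[j])),col,1)
    c0=(225,150) if n=='side' else (235,145)
    im=im[c0[1]*4:c0[1]*4+600 if n=='top' else c0[1]*4+740,c0[0]*4:c0[0]*4+800]
    im=cv2.resize(im,None,fx=.8,fy=.8)
    cv2.imwrite(f'pics/fit_{n}.png',im)
E
python3 fit.py
```

```text
[ 0.55197421 -0.20109025 -0.16578131  1.11657663  0.60837891]
[[-2.1 -0.6]
 [-1.4 -1. ]
 [ 1.  -1. ]
 [ 1.2 -0.9]
 [-3.4 -0.3]
 [-1.  -0.7]
 [ 1.9 -0.5]
 [-0.1 -0.2]
 [-2.3 -1.3]
 [ 0.1  3.9]
 [ 2.5 -1.4]
 [ 1.   0. ]
 [-2.4 -0.6]
 [-1.6 -0.5]
 [ 0.9  0.2]
 [-0.8 -0.3]
 [ 0.  -0.1]]
```

View pics/fit_side.png

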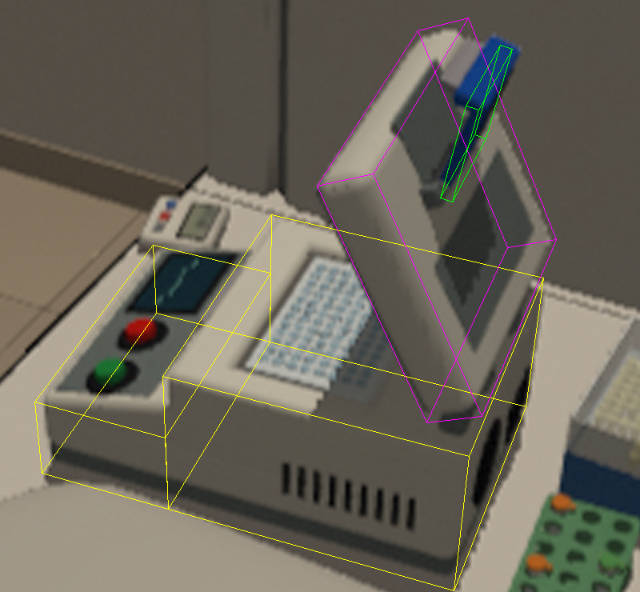

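View pics/fit_top.png

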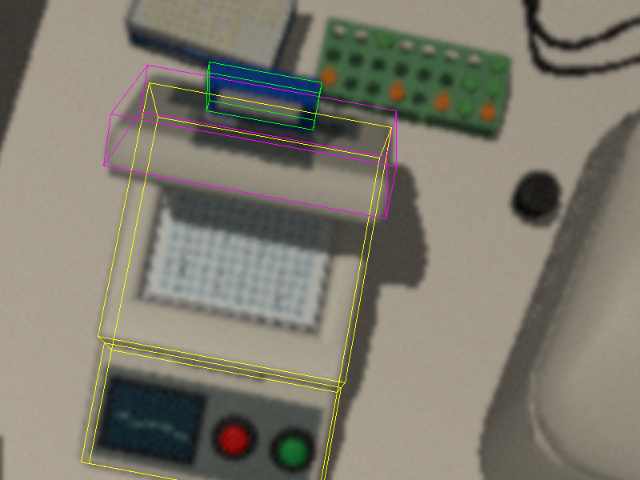

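```bash
cat > keys.py <<'E'
from h import *
from station import eyes
from scipy.optimize import least_squares
C={n:eyes.read_camera(n) for n in('side','top')}
P={n:proj(C[n],[[0,0,0]]) for n in C}
cen={}
for n in C:
    im=C[n]['img'].astype(int); b,g,r=im[...,0],im[...,1],im[...,2]
    for nm,m in(('red',(r>2*g)&(r>2*b)&(r>80)),('green',(g>1.5*r)&(g>1.35*b)&(g>70))):
        m=m.astype(np.uint8)
        roi=np.zeros_like(m); 
        if n=='side': roi[235:285,240:290]=1
        else: roi[265:300,295:340]=1
        m*=roi; ys,xs=np.nonzero(m); print(n,nm,len(xs),xs.min(),xs.max(),ys.min(),ys.max(),xs.mean(),ys.mean()); cen[n,nm]=(xs.mean(),ys.mean())
def tri(k,z=None):
    f=lambda X:np.concatenate([proj(C[n],X)[0]-cen[n,k] for n in C])
    s=least_squares(f,[.45,-.2,.08]); return s.x,f(s.x)
for k in('red','green'): print(k,tri(k))
E
python3 keys.py
```

```text
side red 46 264 273 249 255 268.5652173913044 252.32608695652175
side green 42 255 263 262 267 258.76190476190476 264.3809523809524
top red 57 304 311 278 286 307.56140350877195 281.82456140350877
top green 44 323 329 282 289 325.90909090909093 285.6363636363636
red (array([ 0.44922286, -0.20153833,  0.07808072]), array([-0.73532308,  0.07452003, -0.25587639, -0.7936414 ]))
green (array([ 0.44089884, -0.24476524,  0.07970464]), array([-0.63626377,  0.05973631, -0.23708763, -0.70491772]))
```

```bash
cat > ov.py <<'E'
from h import *
from station import eyes
import sys
from scipy.optimize import least_squares
def unp(c,u,z):
    f=lambda X:proj(c,[[X[0],X[1],z]])[0]-u
    return least_squares(f,[.5,-.2]).x
def draw(p,tag,tops=None):
    C={n:eyes.read_camera(n) for n in('side','top')}
    for n in C:
        c0=(225,150) if n=='side' else (240,150); k=3.9
        im=C[n]['img'][c0[1]:c0[1]+(150 if n=='side' else 150),c0[0]:c0[0]+200]
        if n=='top': im=C[n]['img'][150:305,240:400]
        k=4
        im=cv2.resize(im,None,fx=k,fy=k,interpolation=cv2.INTER_CUBIC)[:600]
        def L(f,pts,col):
            u=(proj(C[n],f(p,pts))-c0+.5)*k
            cv2.polylines(im,[u.round().astype(int)],False,col,1,cv2.LINE_AA)
        Y=(0,255,255)
        for s in(-.09,.09):
            L(cyc,[(-.14,s,0),(-.14,s,.062),(-.05,s,.086),(-.05,s,.112),(.14,s,.112),(.14,s,0),(-.14,s,0)],Y)
            L(lid,[(-.175,s,-.005),(-.175,s,.029),(-.015,s,.029),(-.015,s,-.005),(-.175,s,-.005)],(255,0,255))
        for x,z in((-.14,.062),(-.05,.086),(-.05,.112),(.14,.112),(.14,0)): L(cyc,[(x,-.09,z),(x,.09,z)],Y)
        for x,z in((-.175,-.005),(-.175,.029),(-.015,.029),(-.015,-.005)): L(lid,[(x,-.09,z),(x,.09,z)],(255,0,255))
        L(lev,[(0,-.035,.005),(-.055,-.035,.005),(-.055,.035,.005),(0,.035,.005),(0,-.035,.005)],(0,255,0))
        t=np.linspace(0,2*np.pi,20)
        for y in(-.022,-.066):
            L(cyc,np.c_[-.1006+.01*np.cos(t)*.966,y+.01*np.sin(t),.0829+.01*np.cos(t)*.259],(255,255,0))
        cv2.imwrite(f'pics/ov_{tag}_{n}.png',im)
if __name__=='__main__':
    p=[float(a) for a in sys.argv[2:]]
    C=eyes.read_camera('top'); T=lambda u,v:(240+u/3.5,150+v/3.5)
    for a,b,z in((T(92,352),T(352,402),.112),(T(70,487),T(332,537),.06)):
        d=unp(C,b,z)-unp(C,a,z); print(d,np.arctan2(d[0],-d[1]), unp(C,a,z))
    draw(p,sys.argv[1])
E
python3 - <<'E'
import numpy as np
for y in(-.17,-.18,-.19):
    c,s=np.cos(y),np.sin(y); print(y,.4451-(c*-.1-s*-.044),-.2232-(s*-.1+c*-.044))
E
python3 ov.py a .551 -.1985 -.18 1.1 .75
```

```text
-0.17 0.5511025000499039 -0.19675250516267895
-0.18 0.5513616705095484 -0.19781383485990509
-0.19 0.5516102148906931 -0.19887770315249018
[-0.02946304 -0.17104705] -0.17057719031055843 [ 0.51593824 -0.10631359]
[-0.030245   -0.17843103] -0.16790928629558283 [ 0.42842725 -0.08931568]
```

View pics/ov_a_side.png

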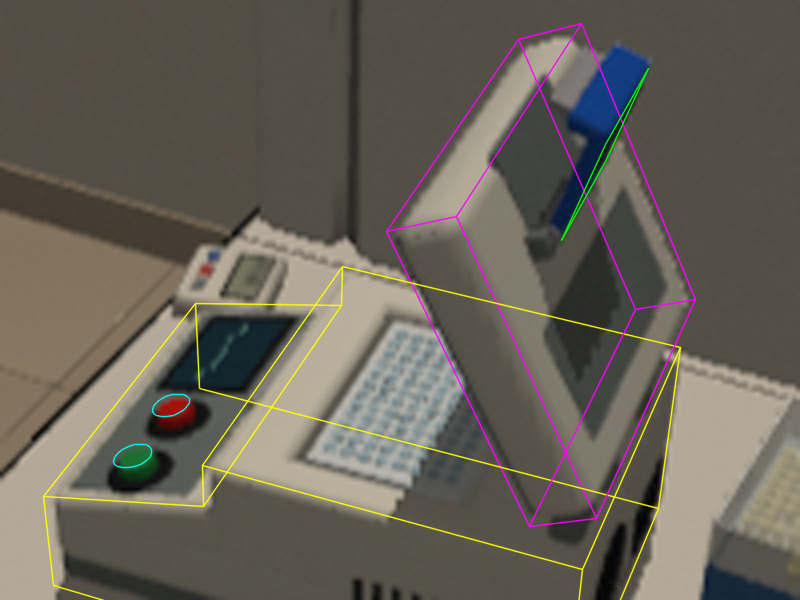

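View pics/ov_a_top.png

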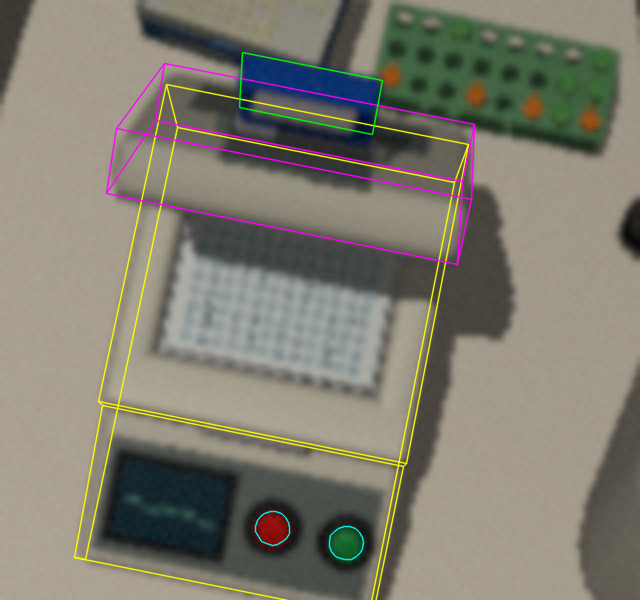

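```bash
cat > st.py <<'E'
import sys,numpy as np
from station import status
from scipy.spatial.transform import Rotation as R
s=status.read_state(); Rm=R.from_quat(s['tool_rot']).as_matrix()
p=np.load('p.npy')
print('t',round(s['t'],2),'pos',s['position'].round(4),'q',s['q'].round(2),'F',s['force'].round(1),'op',round(s['opening'],2))
Rc=R.from_euler('z',p[2]).as_matrix()
print('cyc',((s['position']-[p[0],p[1],0])@Rc*1000).round(1),'toolx',Rm[:,0].round(3),'y',Rm[:,1].round(3),'z',Rm[:,2].round(3))
Rt=Rc@np.diag([-1,1,-1.]); print('turn to align (tool rotvec deg)',R.from_matrix(Rm.T@Rt).as_rotvec(degrees=True).round(1))
a=[float(v) for v in sys.argv[1:]]
for i in range(0,len(a)-2,3): # world targets, print tool deltas mm
    print('d',((np.array(a[i:i+3])-s['position'])@Rm*1000).round(1))
E
python3 -c "
import numpy as np; np.save('p.npy',[.5512,-.197,-.172,1.08,.75])"
python3 st.py .1 .32 .22
```

```text
t 0.45 pos [0.1988 0.6188 0.2225] q [-1.25  0.32 -0.07  1.45  0.02  1.37 -0.06] F [-0.9  0.2 -0.3] op 1.0
cyc [-486.8  743.5  222.5] toolx [-0.952  0.306 -0.   ] y [ 0.306  0.952 -0.   ] z [ 0. -0. -1.]
turn to align (tool rotvec deg) [-0.   0.  -7.9]
d [   2.7 -314.7    2.5]
```

Call:
play_rows(plan=[0, -20, 0, 0, 0, -7.5, 0, 0, -45, 0, 0, 0, 0, 0])

```text
t: 0.7
position: [0.1843, 0.5562, 0.2216]
tool_rot: [0.087, 0.996, 0.0, -0.0]
force: [-0.8, -0.1, -0.2]
opening: 0.852
```

```bash
python3 st.py .1 .32 .22
```

```text
t 0.7 pos [0.1843 0.5562 0.2216] q [-1.22  0.19 -0.09  1.62  0.02  1.34  0.09] F [-0.8 -0.1 -0.2] op 0.85
cyc [-490.4  679.3  221.6] toolx [-0.985  0.174  0.   ] y [0.174 0.985 0.   ] z [-0.  0. -1.]
turn to align (tool rotvec deg) [ 0.  -0.  -0.1]
d [  42.  -247.2    1.6]
```

Call:
play_rows(plan=[8, -50, 0, 0, 0, 0, 0, 8, -50, 0, 0, 0, 0, 0, 8, -50, 0, 0, 0, 0, 0, 8, -45, 0, 0, 0, 0, 0])

```text
t: 1.2
position: [0.1177, 0.3641, 0.2214]
tool_rot: [0.088, 0.996, 0.001, 0.0]
force: [-0.0, -0.2, -0.1]
opening: 0.405
```

```bash
python3 st.py .2 .25 .22
```

```text
t 1.2 pos [0.1177 0.3641 0.2214] q [-1.2  -0.25 -0.11  2.05 -0.03  1.35  0.1 ] F [-0.  -0.2 -0.1] op 0.4
cyc [-523.2  478.6  221.4] toolx [-0.985  0.175  0.   ] y [0.175 0.985 0.001] z [ 0.     0.001 -1.   ]
turn to align (tool rotvec deg) [ 0.1 -0.  -0.2]
d [-101.   -98.     1.3]
```

Call:
play_rows(plan=[0, -25, 35, 0, 0, 0, 0, 0, -25, 35, 0, 0, 0, 0])

```text
t: 1.45
position: [0.1112, 0.3226, 0.1489]
tool_rot: [0.087, 0.996, 0.0, -0.0]
force: [-0.9, 1.3, 0.2]
opening: 0.176
```

```bash
python3 st.py .2 .25 .15; python3 - <<'E'
from station import eyes
import cv2
for n in('side','top'): cv2.imwrite(f'pics/{n}1.png',eyes.read_camera(n)['img'])
E
```

```text
t 1.45 pos [0.1112 0.3226 0.1489] q [-1.13 -0.3  -0.16  2.23 -0.05  1.21  0.14] F [-0.9  1.3  0.2] op 0.18
cyc [-522.5  436.7  148.9] toolx [-0.985  0.173  0.   ] y [0.173 0.985 0.   ] z [-0.  0. -1.]
turn to align (tool rotvec deg) [ 0.  -0.  -0.1]
d [-100.1  -56.1   -1.1]
```

View pics/top1.png

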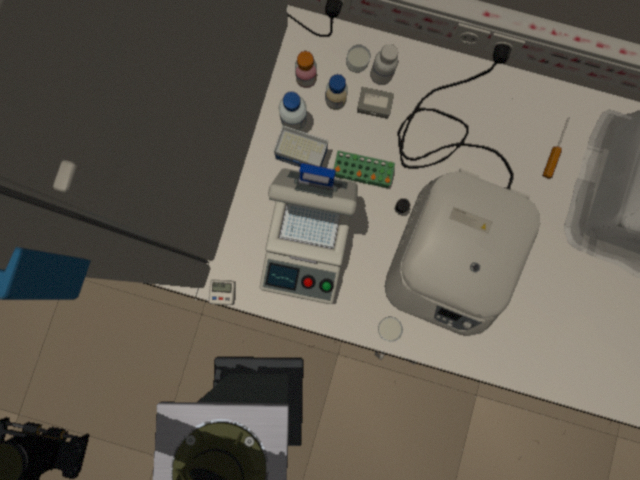

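View pics/side1.png

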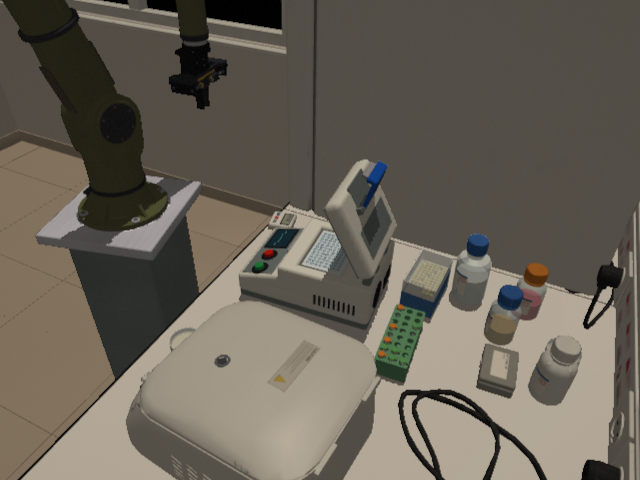

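Call:
play_rows(plan=[-54, -25, 0, 0, 0, 0, 0, -52, -35, 0, 0, 0, 0, 0, -46, -41, 0, 0, 0, 0, 0, -38, -44, 0, 0, 0, 0, 0])

```text
t: 2.05
position: [0.2943, 0.1661, 0.1481]
tool_rot: [0.079, 0.997, -0.006, -0.001]
force: [1.3, 1.0, 0.5]
opening: 0.006
```

```bash
python3 st.py .3 .08 .15 .32 0 .15
```

```text
t 2.05 pos [0.2943 0.1661 0.1481] q [-0.41 -0.3  -0.16  2.23 -0.04  1.22  0.86] F [1.3 1.  0.5] op 0.01
cyc [-315.2  313.8  148.1] toolx [-0.987  0.158  0.002] y [ 0.158  0.987 -0.012] z [-0.004 -0.011 -1.   ]
turn to align (tool rotvec deg) [-0.7 -0.1  0.8]
d [-19.2 -84.1  -1. ]
d [-5.160e+01 -1.599e+02 -1.000e-01]
```

Call:
play_rows(plan=[-22, -56, 0, 0, 0, 0.8, 0, -18, -56, 0, 0, 0, 0, 0, -12, -58, 0, 0, 0, 0, 0, -8, -58, 0, 0, 0, 0, 0])

```text
t: 2.55
position: [0.3411, -0.0715, 0.1551]
tool_rot: [0.087, 0.996, -0.007, 0.001]
force: [1.1, 0.3, -0.0]
opening: 0.005
```

```bash
python3 st.py .36 -.2 .25 .4 -.27 .36
```

```text
t 2.55 pos [ 0.3411 -0.0715  0.1551] q [ 0.18 -0.29 -0.05  2.21 -0.    1.22  1.53] F [ 1.1  0.3 -0. ] op 0.01
cyc [-228.5   87.7  155.1] toolx [-0.985  0.174 -0.003] y [ 0.174  0.985 -0.013] z [ 0.001 -0.014 -1.   ]
turn to align (tool rotvec deg) [-0.8  0.2 -0.2]
d [ -41.3 -124.5  -93.2]
d [ -93.3 -187.9 -202.2]
```

Call:
play_rows(plan=[-12, -38, -46, -0.8, 0, 0, 0, -12, -38, -46, 0, 0, 0, 0, -12, -38, -46, 0, 0, 0, 0, -12, -38, -46, 0, 0, 0, 0])

```text
t: 3.05
position: [0.361, -0.2329, 0.3452]
tool_rot: [0.091, 0.996, -0.001, 0.006]
force: [0.4, -0.4, -0.7]
opening: 0.006
```

```bash
python3 st.py
```

```text
t 3.05 pos [ 0.361  -0.2329  0.3452] q [ 0.35 -0.2   0.14  1.76  0.02  1.57  1.87] F [ 0.4 -0.4 -0.7] op 0.01
cyc [-181.3  -67.9  345.2] toolx [-0.983  0.182 -0.012] y [ 0.182  0.983 -0.001] z [ 0.012 -0.003 -1.   ]
turn to align (tool rotvec deg) [-0.   0.7 -0.6]
```

Call:
play_rows(plan=[-60, 0, 0, 0, 0.7, -0.6, 0, -60, 0, 0, 0, 0, 0, 0, -60, 0, 0, 0, 0, 0, 0, -60, 0, 0, 0, 0, 0, 0, -60, 0, 0, 0, 0, 0, 0, 0, 0, 0, 0, 0, 0, 0])

```text
t: 3.8
position: [0.6704, -0.2962, 0.3646]
tool_rot: [0.091, 0.996, -0.007, 0.012]
force: [-1.1, 0.1, -1.0]
opening: 0.005
```

```bash
python3 st.py;  python3 - <<'E'
from station import eyes
import cv2
for n in('side','top'): cv2.imwrite(f'pics/{n}2.png',eyes.read_camera(n)['img'])
a=cv2.imread('pics/side2.png')[0:340,225:525]; cv2.imwrite('pics/s2.png',cv2.resize(a,None,fx=1.7,fy=1.7))
E
```

```text
t 3.8 pos [ 0.6704 -0.2962  0.3646] q [ 0.3   0.48  0.13  0.97 -0.05  1.68  1.8 ] F [-1.1  0.1 -1. ] op 0.01
cyc [134.4 -77.3 364.6] toolx [-0.983  0.181 -0.025] y [ 0.181  0.983 -0.011] z [ 0.022 -0.015 -1.   ]
turn to align (tool rotvec deg) [-0.6  1.4 -0.6]
```

View pics/s2.png

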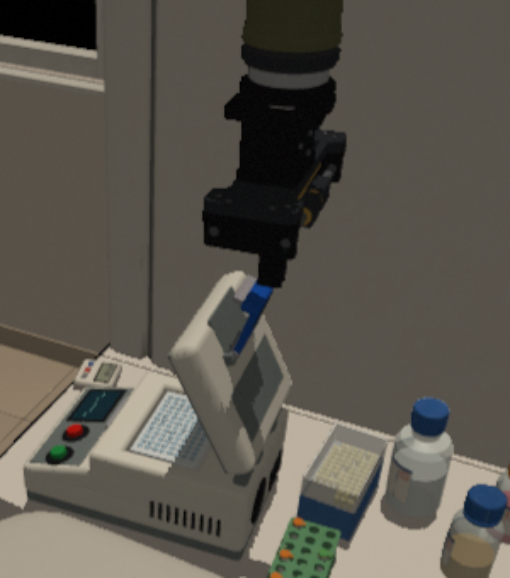

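View pics/top2.png

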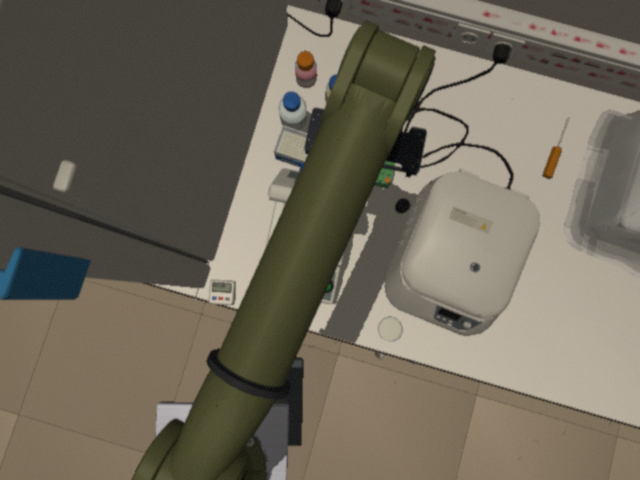

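Call:
play_rows(plan=[11, 6, 45, -0.6, 1.4, -0.6, 0, 8, 5, 45, 0, 0, 0, 0, 0, 0, 0, 0, 0, 0, 0])

```text
t: 4.28
position: [0.6493, -0.2857, 0.288]
tool_rot: [0.088, 0.996, -0.004, 0.008]
force: [1.0, 0.8, 0.5]
opening: 0.006
```

```bash
python3 st.py
```

```text
t 4.28 pos [ 0.6493 -0.2857  0.288 ] q [ 0.29  0.42  0.12  1.2  -0.05  1.51  1.8 ] F [1.  0.8 0.5] op 0.01
cyc [111.8 -70.6 288. ] toolx [-0.984  0.176 -0.017] y [ 0.176  0.984 -0.007] z [ 0.016 -0.01  -1.   ]
turn to align (tool rotvec deg) [-0.4  1.  -0.3]
```

Call:
play_rows(plan=[10, 4, 22, -0.4, 1.0, -0.3, 0, 16, 0, 3, 0, 0, 0, 0, 15, 0, 5, 0, 0, 0, 0])

```text
t: 4.65
position: [0.6129, -0.2777, 0.2728]
tool_rot: [0.087, 0.996, -0.003, 0.011]
force: [3.1, 0.0, 0.1]
opening: 0.006
```

```bash
python3 st.py
```

```text
t 4.65 pos [ 0.6129 -0.2777  0.2728] q [ 0.3   0.33  0.12  1.34 -0.04  1.45  1.81] F [3.1 0.  0.1] op 0.01
cyc [ 74.6 -68.9 272.8] toolx [-0.985  0.173 -0.022] y [ 0.173  0.985 -0.005] z [ 0.021 -0.008 -1.   ]
turn to align (tool rotvec deg) [-0.3  1.3 -0.1]
```

Call:
play_rows(plan=[15, 1, 12, 0, 1.3, 0, 0, 15, 1, 11, 0, 0, 0, 0, 14, 0, 11, 0, 0, 0, 0, 12, 0, 11, 0, 0, 0, 0])

```text
t: 5.15
position: [0.5616, -0.269, 0.2414]
tool_rot: [0.087, 0.996, -0.006, 0.011]
force: [1.6, 0.1, 0.3]
opening: 0.01
```

```bash
python3 st.py;  python3 - <<'E'
from station import eyes
import cv2
a=eyes.read_camera('side')['img'][50:340,225:525]; cv2.imwrite('pics/s3.png',cv2.resize(a,None,fx=2,fy=2))
E
```

```text
t 5.15 pos [ 0.5616 -0.269   0.2414] q [ 0.3   0.23  0.12  1.52 -0.02  1.36  1.82] F [1.6 0.1 0.3] op 0.01
cyc [ 22.5 -69.2 241.4] toolx [-0.985  0.174 -0.022] y [ 0.174  0.985 -0.01 ] z [ 0.02  -0.013 -1.   ]
turn to align (tool rotvec deg) [-0.6  1.3 -0.2]
```

View pics/s3.png

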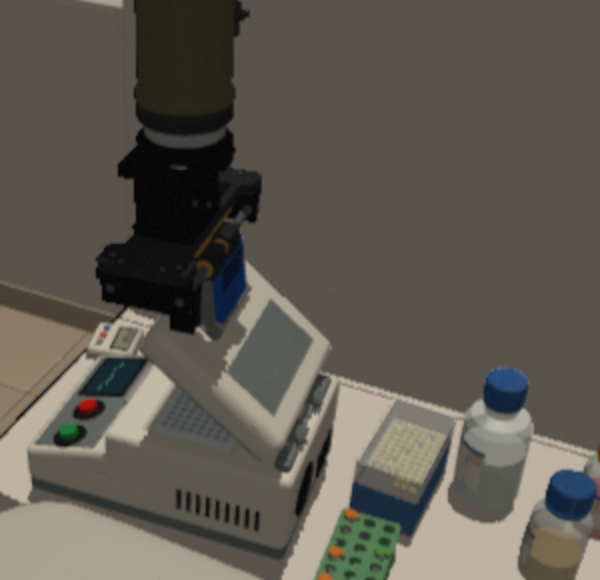

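Call:
play_rows(plan=[7, 2, 11, -0.6, 1.3, -0.2, 0, 7, 0, 11, 0, 0, 0, 0, 8, 0, 14, 0, 0, 0, 0, 8, 0, 15, 0, 0, 0, 0])

```text
t: 5.7
position: [0.5304, -0.2631, 0.1909]
tool_rot: [0.086, 0.996, -0.0, -0.001]
force: [0.7, -0.6, 1.2]
opening: 0.0
```

```bash
python3 st.py;  python3 - <<'E'
from station import eyes
import cv2
a=eyes.read_camera('side')['img'][50:340,225:525]; cv2.imwrite('pics/s4.png',cv2.resize(a,None,fx=2,fy=2))
E
```

```text
t 5.7 pos [ 0.5304 -0.2631  0.1909] q [ 0.31  0.21  0.12  1.65 -0.03  1.28  1.83] F [ 0.7 -0.6  1.2] op 0.0
cyc [ -9.2 -68.7 190.9] toolx [-0.985  0.172  0.001] y [ 0.172  0.985 -0.   ] z [-0.001 -0.    -1.   ]
turn to align (tool rotvec deg) [-0.  -0.1 -0. ]
```

View pics/s4.png

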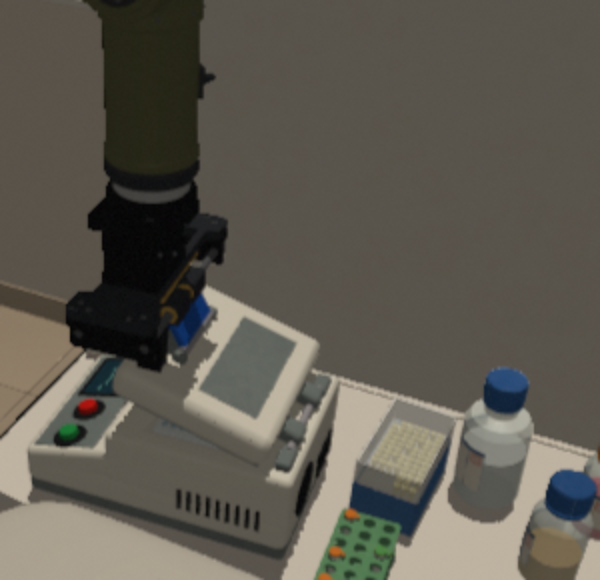

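Call:
play_rows(plan=[5, 1, 14, 0, 0, 0, 0, 4, 0, 13, 0, 0, 0, 0, 3, 0, 11, 0, 0, 0, 0, 1, 0, 7, 0, 0, 0, 0])

```text
t: 6.25
position: [0.516, -0.2595, 0.1469]
tool_rot: [0.086, 0.996, 0.0, -0.001]
force: [-15.0, 8.3, 53.9]
opening: 0.004
```

```bash
python3 st.py
```

```text
t 6.25 pos [ 0.516  -0.2595  0.1469] q [ 0.32  0.22  0.12  1.74 -0.03  1.19  1.84] F [-15.    8.3  53.9] op 0.0
cyc [-24.  -67.6 146.9] toolx [-0.985  0.172  0.003] y [0.172 0.985 0.001] z [-0.003  0.001 -1.   ]
turn to align (tool rotvec deg) [ 0.  -0.2 -0.1]
```

Call:
play_rows(plan=[-2, 0, -10, 0, 0, 0, 0, 0, 0, -50, 0, 0, 0, 0, 0, 0, -55, 0, 0, 0, 0, 0, 0, -30, 0, 0, 0, 0, 0, 0, 0, 0, 0, 0, 0])

```text
t: 6.88
position: [0.5187, -0.2599, 0.2961]
tool_rot: [0.086, 0.996, 0.0, -0.001]
force: [0.8, -0.6, -0.9]
opening: 0.007
```

```bash
python3 st.py;  python3 - <<'E'
from station import eyes
import cv2
for n in('side','top'):
    a=eyes.read_camera(n)['img']; cv2.imwrite(f'pics/{n}5.png',a)
a=cv2.imread('pics/side5.png')[100:340,225:425]; cv2.imwrite('pics/s5.png',cv2.resize(a,None,fx=2.5,fy=2.5,interpolation=cv2.INTER_CUBIC))
E
```

```text
t 6.88 pos [ 0.5187 -0.2599  0.2961] q [ 0.31  0.15  0.12  1.52 -0.02  1.48  1.83] F [ 0.8 -0.6 -0.9] op 0.01
cyc [-21.2 -67.5 296.1] toolx [-0.985  0.172  0.001] y [0.172 0.985 0.   ] z [-0.001  0.001 -1.   ]
turn to align (tool rotvec deg) [ 0.  -0.1 -0. ]
```

View pics/s5.png

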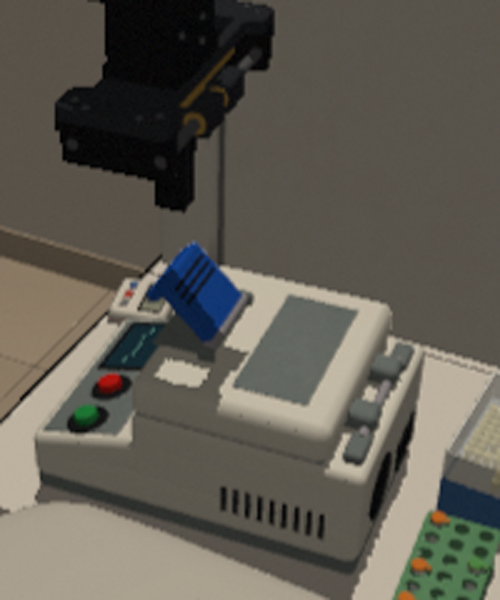

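```bash
python3 - <<'E'
from h import *
from station import eyes
C=eyes.read_camera('side'); p=np.load('p.npy')
for a in(.6,.7,.8,.9,1.,1.1):
    p[3]=0;p[4]=a; u=proj(C,lev(p,[(-.055,.035,.005),(-.055,-.035,.005),(0,-.035,.005)])); t=(lev(p,[(-.055,0,.005)])[0]-[p[0],p[1],0])@R.from_euler('z',p[2]).as_matrix()
    print(a,((u-[225,100])*2.5).round(0).tolist(),(t*1000).round(1))
E
```

```text
0.6 [[191.0, 248.0], [156.0, 294.0], [211.0, 340.0]] [-47.6  -0.  189.2]
0.7 [[195.0, 244.0], [160.0, 291.0], [211.0, 341.0]] [-43.8  -0.  193.3]
0.8 [[200.0, 242.0], [165.0, 288.0], [212.0, 341.0]] [-39.7   0.  196.9]
0.9 [[205.0, 239.0], [170.0, 286.0], [212.0, 342.0]] [-35.3   0.  200.2]
1.0 [[210.0, 238.0], [176.0, 284.0], [212.0, 342.0]] [-30.5   0.  203. ]
1.1 [[216.0, 237.0], [182.0, 283.0], [213.0, 343.0]] [-25.5  -0.  205.3]
```

Call:
play_rows(plan=[1, 35, 25, 0, 0, 0, 0, 1, 33, 25, 0, 0, 0, 0, 0, 0, 20, 0, 0, 0, 0, 0, 0, 20, 0, 0, 0, 0, 0, 0, 0, 0, 0, 0, 0])

```text
t: 7.65
position: [0.5219, -0.1881, 0.1902]
tool_rot: [0.086, 0.996, 0.002, -0.01]
force: [0.7, -0.9, 0.4]
opening: 0.003
```

```bash
python3 st.py
```

```text
t 7.65 pos [ 0.5219 -0.1881  0.1902] q [ 0.24  0.15  0.07  1.72 -0.01  1.29  1.7 ] F [ 0.7 -0.9  0.4] op 0.0
cyc [-30.3   3.7 190.2] toolx [-0.985  0.172  0.021] y [0.172 0.985 0.003] z [-0.02   0.007 -1.   ]
turn to align (tool rotvec deg) [ 0.2 -1.2 -0.1]
```

Call:
play_rows(plan=[3, -3, 8, 0, -1.2, 0, 0, 3, 0, 8, 0, 0, 0, 0, 3, 0, 7, 0, 0, 0, 0, 1, 0, 5, 0, 0, 0, 0])

```text
t: 8.15
position: [0.5132, -0.1888, 0.1667]
tool_rot: [0.087, 0.996, 0.002, 0.003]
force: [-3.0, 2.1, 6.7]
opening: 0.002
```

```bash
python3 st.py
```

```text
t 8.15 pos [ 0.5132 -0.1888  0.1667] q [ 0.25  0.13  0.07  1.79 -0.02  1.21  1.72] F [-3.   2.1  6.7] op 0.0
cyc [-38.9   1.6 166.7] toolx [-0.985  0.173 -0.005] y [0.173 0.985 0.005] z [ 0.006  0.004 -1.   ]
turn to align (tool rotvec deg) [ 0.3  0.3 -0.1]
```

Call:
play_rows(plan=[1, 0, 5, 0, 0, 0, 0, 0, 0, 4, 0, 0, 0, 0, 0, 0, 3, 0, 0, 0, 0])

```text
t: 8.52
position: [0.5116, -0.1884, 0.1591]
tool_rot: [0.087, 0.996, 0.003, 0.002]
force: [-5.2, 2.8, 17.9]
opening: 0.003
```

```bash
python3 st.py
```

```text
t 8.53 pos [ 0.5116 -0.1884  0.1591] q [ 0.25  0.14  0.07  1.8  -0.02  1.2   1.72] F [-5.2  2.8 17.9] op 0.0
cyc [-40.5   1.7 159.1] toolx [-0.985  0.174 -0.004] y [0.174 0.985 0.006] z [ 0.005  0.005 -1.   ]
turn to align (tool rotvec deg) [ 0.4  0.3 -0.1]
```

Call:
play_rows(plan=[0, 0, 4, 0, 0, 0, 0, 0, 0, 4, 0, 0, 0, 0])

```text
t: 8.78
position: [0.5116, -0.1884, 0.159]
tool_rot: [0.087, 0.996, 0.003, 0.003]
force: [-8.1, 2.8, 20.6]
opening: 0.005
```

Call:
play_rows(plan=[0, 0, -15, 0, 0, 0, 0, 0, 0, -40, 0, 0, 0, 0, 0, -30, -40, 0, 0, 0, 0, 0, 0, 0, 0, 0, 0, 0])

```text
t: 9.28
position: [0.5048, -0.2196, 0.2582]
tool_rot: [0.088, 0.996, 0.003, 0.003]
force: [0.2, 1.1, -0.3]
opening: 0.005
```

```bash
python3 st.py;  python3 - <<'E'
from station import eyes
import cv2
for n in('side','top'):
    a=eyes.read_camera(n)['img']; cv2.imwrite(f'pics/{n}6.png',a)
a=cv2.imread('pics/side6.png')[100:340,225:425]; cv2.imwrite('pics/s6.png',cv2.resize(a,None,fx=2.5,fy=2.5,interpolation=cv2.INTER_CUBIC))
E
```

```text
t 9.28 pos [ 0.5048 -0.2196  0.2582] q [ 0.28  0.09  0.1   1.65 -0.02  1.39  1.77] F [ 0.2  1.1 -0.3] op 0.0
cyc [-41.8 -30.2 258.2] toolx [-0.985  0.175 -0.005] y [0.175 0.985 0.007] z [ 0.006  0.006 -1.   ]
turn to align (tool rotvec deg) [ 0.4  0.3 -0.2]
```

View pics/s6.png

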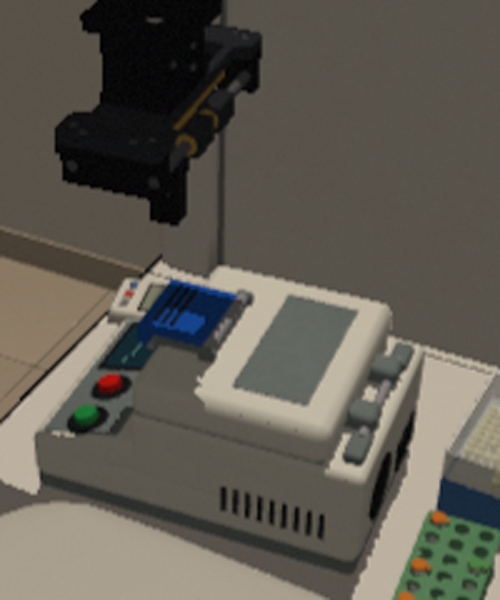

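Call:
play_rows(plan=[38, -18, 10, 0, 0, 0, 0, 35, -18, 25, 0, 0, 0, 0, 0, 0, 35, 0, 0, 0, 0, 0, 0, 25, 0, -8, 0, 0, 0, 0, 0, 0, -7, 0, 0, 0, 0, 0, 0, 0, 0, 0])

```text
t: 10.12
position: [0.4201, -0.229, 0.1454]
tool_rot: [0.082, 0.989, -0.002, 0.125]
force: [0.3, 0.3, 0.5]
opening: 0.007
```

```bash
cat > key.py <<'E'
from h import *
from station import status
s=status.read_state(); Rm=R.from_quat(s['tool_rot']).as_matrix(); p=np.load('p.npy')
Rc=R.from_euler('z',p[2]).as_matrix(); th=np.radians(15)
Rt=Rc@np.array([[-np.cos(th),0,np.sin(th)],[0,1,0],[-np.sin(th),0,-np.cos(th)]])
print(np.linalg.det(Rt),'turn',R.from_matrix(Rm.T@Rt).as_rotvec(degrees=True).round(1))
k=cyc(p,[(-.1006,-.066,.0829)])[0]
print('d to key top (tool mm)',((k-s['position'])@Rm*1000).round(1),'d in aligned axes',((k-s['position'])@Rt*1000).round(1),'F.n',-(s['force']@Rt[:,2]).round(1),s['t'].round(2) if hasattr(s['t'],'round') else s['t'])
E
python3 st.py; python3 key.py
```

```text
t 10.12 pos [ 0.4201 -0.229   0.1454] q [ 0.35 -0.17  0.16  2.15 -0.09  0.93  1.96] F [0.3 0.3 0.5] op 0.01
cyc [-123.6  -54.   145.4] toolx [-0.955  0.161 -0.247] y [0.162 0.987 0.017] z [ 0.247 -0.024 -0.969]
turn to align (tool rotvec deg) [ 1.  14.3  0.4]
1.0000000000000002 turn [ 1.1 -0.7  0.3]
d to key top (tool mm) [ -6.8 -13.3  66. ] d in aligned axes [ -6.1 -12.   66.3] F.n 0.4 10.125
```

Call:
play_rows(plan=[-6, -12, 15, 1.1, -0.7, 0.3, 0, 0, 0, 15, 0, 0, 0, 0, 0, 0, 10, 0, 0, 0, 0, 0, 0, 0, 0, 0, 0, 0])

```text
t: 10.62
position: [0.4365, -0.2408, 0.1057]
tool_rot: [0.083, 0.988, -0.01, 0.127]
force: [0.8, 0.2, -0.4]
opening: 0.002
```

```bash
python3 key.py; python3 - <<'E'
from station import eyes
import cv2
for n in('side','top'):
    a=eyes.read_camera(n)['img']; cv2.imwrite(f'pics/{n}7.png',a)
a=cv2.imread('pics/side7.png')[100:340,205:405]; cv2.imwrite('pics/s7.png',cv2.resize(a,None,fx=2.5,fy=2.5,interpolation=cv2.INTER_CUBIC))
E
```

```text
1.0000000000000002 turn [ 0.1 -0.3  0.2]
d to key top (tool mm) [ 1.  -3.3 23.3] d in aligned axes [ 1.1 -3.2 23.3] F.n -0.6 10.625
```

View pics/s7.png

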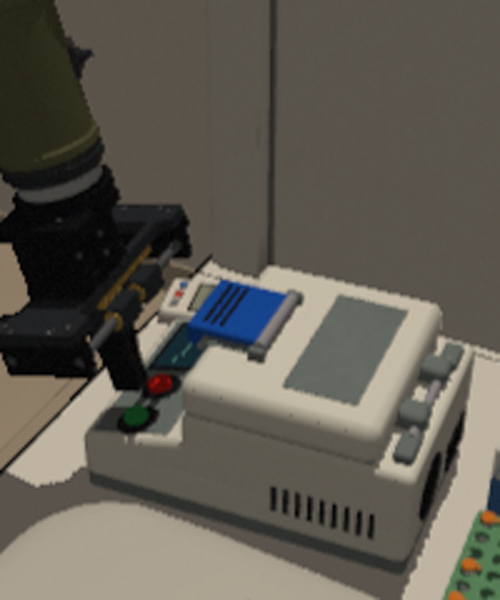

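Call:
play_rows(plan=[1, -3, 8, 0, 0, 0, 0, 0, 0, 7, 0, 0, 0, 0, 0, 0, 3, 0, 0, 0, 0, 0, 0, 0, 0, 0, 0, 0])

```text
t: 11.22
position: [0.4404, -0.2454, 0.0888]
tool_rot: [0.084, 0.988, -0.011, 0.129]
force: [0.3, 0.5, 0.4]
opening: 0.003
```

```bash
python3 key.py; python3 - <<'E'
from station import eyes
from h import *
s=__import__('station').status.read_state()
for n,o in(('side',(205,220)),('top',(240,230))):
    c=eyes.read_camera(n);a=c['img']; print(n,(proj(c,s['position'])[0]-o)*6)
    cv2.imwrite(f'pics/{n}8.png',cv2.resize(a[o[1]:o[1]+90,o[0]:o[0]+110],None,fx=6,fy=6,interpolation=cv2.INTER_CUBIC))
E
```

```text
1.0000000000000002 turn [ 0.1 -0.1  0.2]
d to key top (tool mm) [1.3 0.7 5.8] d in aligned axes [1.3 0.7 5.8] F.n 0.3 11.225
side [315.45542865 246.93012595]
top [516.23001742 330.15835089]
```

View pics/side8.png

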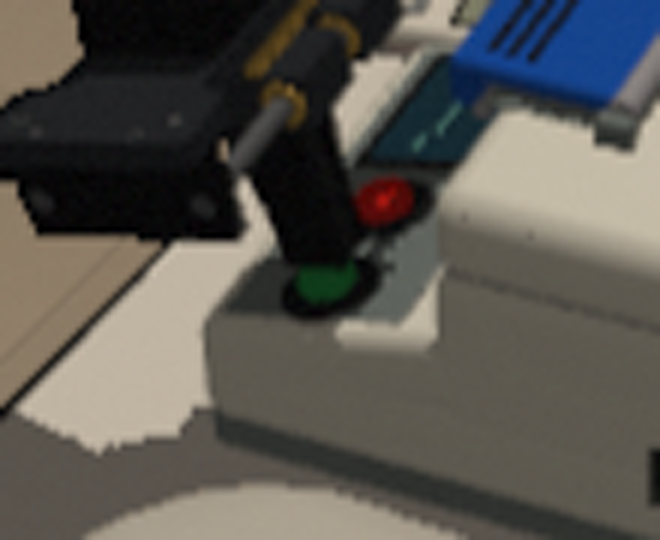

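Call:
play_rows(plan=[1, 0, 4, 0, 0, 0, 0, 0, 0, 3, 0, 0, 0, 0, 0, 0, 2, 0, 0, 0, 0])

```text
t: 11.7
position: [0.4421, -0.2459, 0.0807]
tool_rot: [0.084, 0.988, -0.011, 0.13]
force: [-8.7, 3.8, 17.4]
opening: 0.004
```

```bash
python3 key.py
```

```text
1.0000000000000002 turn [ 0.1 -0.1  0.2]
d to key top (tool mm) [ 0.9  0.8 -2.5] d in aligned axes [ 0.9  0.8 -2.5] F.n 19.2 11.7
```

Call:
play_rows(plan=[0, 0, 4, 0, 0, 0, 0, 0, 0, 4, 0, 0, 0, 0])

```text
t: 11.95
position: [0.4425, -0.246, 0.08]
tool_rot: [0.084, 0.988, -0.009, 0.128]
force: [-29.4, 11.9, 47.7]
opening: 0.004
```

```bash
python3 key.py
```

```text
1.0000000000000002 turn [ 0.3 -0.3  0.1]
d to key top (tool mm) [ 1.1  1.  -3.2] d in aligned axes [ 1.1  0.9 -3.3] F.n 54.1 11.95
```

Call:
play_rows(plan=[0, 0, -8, 0, 0, 0, 0, 0, 0, -12, 0, 0, 0, 0, 0, 0, -20, 0, 0, 0, 0, 5, 0, -40, 0, 0, 0, 0, 0, 0, 0, 0, 0, 0, 0])

```text
t: 12.58
position: [0.4174, -0.2424, 0.16]
tool_rot: [0.084, 0.988, -0.009, 0.129]
force: [-0.2, 0.3, -0.4]
opening: 0.007
```

```bash
python3 key.py; python3 st.py; python3 - <<'E'
from station import eyes
import cv2
for n in('side','top'):
    a=eyes.read_camera(n)['img']; cv2.imwrite(f'pics/{n}9.png',a)
a=cv2.imread('pics/side9.png')[140:340,205:405]; cv2.imwrite('pics/s9.png',cv2.resize(a,None,fx=3,fy=3,interpolation=cv2.INTER_CUBIC))
E
python3 keys.py
```

```text
1.0000000000000002 turn [ 0.2 -0.2  0.1]
d to key top (tool mm) [-2.9  1.3 80.5] d in aligned axes [-2.7  1.6 80.6] F.n -0.3 12.575
t 12.57 pos [ 0.4174 -0.2424  0.16  ] q [ 0.36 -0.18  0.17  2.14 -0.08  0.95  1.97] F [-0.2  0.3 -0.4] op 0.01
cyc [-124.1  -67.6  160. ] toolx [-0.953  0.163 -0.256] y [0.168 0.986 0.003] z [ 0.253 -0.04  -0.967]
turn to align (tool rotvec deg) [ 0.2 14.8  0.2]
side red 49 264 273 249 255 268.53061224489795 252.42857142857142
side green 40 256 263 262 267 259.3 264.35
top red 57 304 311 278 286 307.63157894736844 281.8421052631579
top green 36 323 329 282 288 326.30555555555554 284.97222222222223
red (array([ 0.44918855, -0.20170244,  0.07793012]), array([-0.73455168,  0.07441942, -0.25568772, -0.79291639]))
green (array([ 0.44238456, -0.24566044,  0.08080374]), array([-0.6159978 ,  0.05806969, -0.22926426, -0.68311598]))
```

View pics/s9.png

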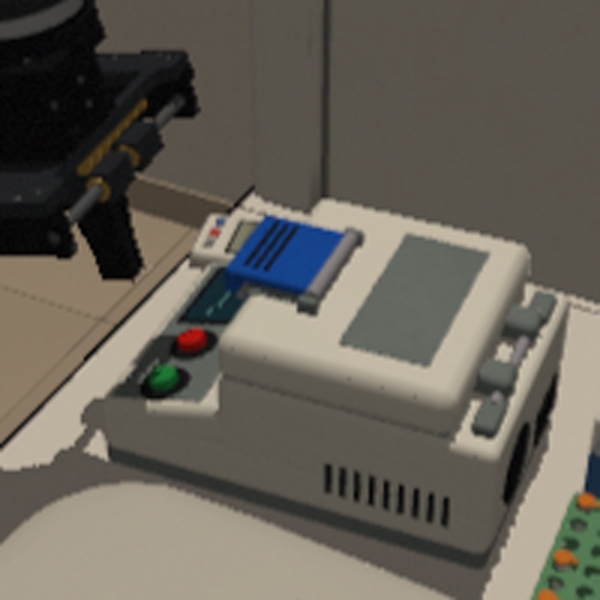

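View pics/top9.png

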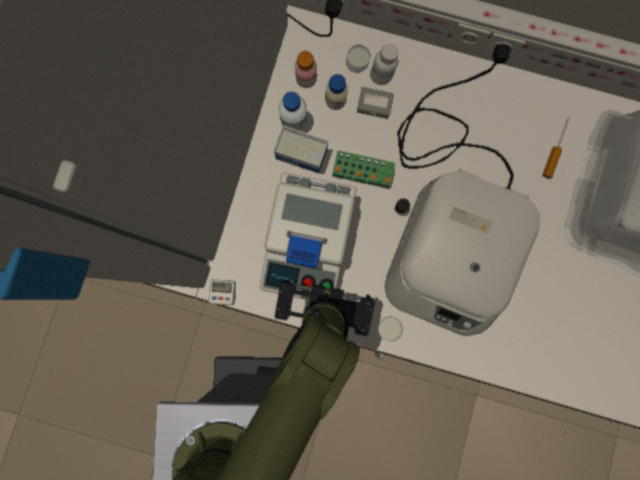

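```bash
python3 -c "
from station import ticket; print(ticket.sign_off())"
```

```text
the job is handed in; nothing more can be done
None
```

I shut the lid, clamped it and pressed the start key, in that order, and handed the job in at about 12.6 s of the 54 s allowed. I used only the closed fingers throughout.

- **Lid:** I pushed it down on its right shoulder. The fingertips stopped at 146.9 mm against the expected 147 mm, with about 54 N vertical on the fingers.
- **Lever:** I pushed it flat. The fingertips stopped at 159.1 mm against the expected 159 mm and did not move when I pushed further (about 21 N). The picture afterwards shows the lever flat and the lid shut.
- **Start key:** I pressed it square to the panel with up to about 54 N. The travel I measured was about 3.3 mm from the estimated key top, against 3.5 mm full travel. That gap is within the 2 mm calibration error, and the key had gone solid. After I withdrew, the key was back up in the images.
- **Surroundings:** The last pictures show the stop key unmoved and the bystanders in the same places. The arm was clear of everything and the force reading was about zero.

One disagreement: the side camera's projections sat about 1 to 1.5 pixels (roughly 3 mm) off the top camera's. The contact heights above matched the expected values to within about 0.1 mm.

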